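# Pack the cassette that matches the sample and close the box

### The arm

A 6-joint arm with a two-finger parallel gripper is mounted at the origin on the work surface. World frame = base frame: x ahead of the robot, y to its left, z up, the work surface at z = 0. Lengths are in m, angles in rad, forces in N, time in s.
With the tool pointing down it reaches from about 0.25 to 0.775 m from the base axis. Payload 4 kg.
Tool frame: the origin (TCP) lies midway between the tips of the shut fingers; the grasp point (between the pads) lies 19 mm behind it (grip_point_offset is the distance from the TCP to the grasp point, in m); z points along the fingers, y is the line along which they close (so a half turn about z gives the same grasp; the last joint's range is limited). The gripper opens to 94 mm and grips with 3 to 60 N. Pads are 16 mm wide; open, the fingers measure 119 mm over their backs; the gripper's body (75 mm by 177 mm) begins 78 mm behind the grasp point.
Start: joints at [-1.423, 0.087, 1.371, -0, 1.684, -0.103], TCP at [0.136, -0.533, 0.206] pointing down, gripper open.
Joint ranges: [-3.1, 3.1], [-0.76, 2.03], [0.27, 2.55], [-1.08, 4.22], [0.17, 2.65], [-2.57, 2.57]. Speed limits (rad/s): [2.79, 2.79, 3.14, 3.14, 3.14, 3.14].

### API

Orientations are given as [roll, pitch, yaw] about the fixed x, y, z axes, in that order (R = Rz(yaw) Ry(pitch) Rx(roll)).
In Python, from bench import * gives the robot as it stands.
- The arm moves only by the tool carry_out, never from a script. Its argument "commands" is a list of rows, each a list of 6 numbers: the shift along the tool's x, y, z in m, then the turn, a rotation vector about the tool's x, y, z in rad. In form: [[tx, ty, tz, rx, ry, rz], ...]. A call has exactly 5 rows; each row is the pose to reach, as a shift and turn from the pose commanded when the call began, along the tool's axes at that moment; what a row does not reach only later rows make up. A row lasts 1/10 s, in which the tool goes at most 50 mm and 8.59 degrees, less where a joint would pass 70% of its speed; a pose out of reach is approached as far as the arm can. A call with a gripper value outside its range is refused whole. "jaw" is the opening, from 0 (shut) to 1 (fully open), set as the call begins (left out, the last holds). The fingers move at their own pace and stop on an object; the grip force is fixed at half the most. Time passes only in rows, so rows that repeat a pose let the fingers close, or fill a call up. It gives the time, the measured TCP pose, the force, the opening and the grip force at its end, in the units of the state.
- get_obs(): the state, without advancing time (a new reading comes with each control period).
- snapshot(name): name is "scene" or "top"; returns a dict with "img" (420x560x3 uint8, red, green, blue), "range_z" (420x560 float32, m along the optical axis (not along the pixel's ray), 0 where there is no reading), "fx", "fy", "cx", "cy" (pixels), "R" (3x3) and "t" (3): a world point X has camera coordinates R X + t. Camera axes: x right, y down, z forward; pixel columns grow to the right and rows downward; lengths in m; the calibration is good to about 2 mm. A picture is of the moment at which its call begins.
- close_job(): hands the job in; it is judged then, once.
The state is a dict: "time": time; "joint_positions": joint angles; "qvel": joint speeds; "joint_torque": joint torques, N m; "tool_pos": TCP position; "ee_rot": TCP orientation; "wrist_force": force on the tool from outside, world axes, zero at the start; "wrist_torque": the same for the moment, N m; "width": finger opening in m; "finger_force": force on a finger pad.
Only numpy, scipy, OpenCV 4.12 (cv2) and the standard library are available. Lean on these libraries where they do the work, as an engineer would, in place of code of your own. Each camera call takes 0.05 s, during which the arm holds its last target. There are 200 camera calls.

### The job

The lighter body lying in the white dish is the sample: take the cassette of that colour out of the rack, where only its ends can be gripped, set it down upright on the cork mat and let go of it. Then take it again and stand it on the floor of the grey packing box, which leaves room for fingers only beside its long sides, and put the loose lid on the box so that it is fully home and level. Set things down without dropping them, and leave the other cassette, both loose lighter bodies, the box and all other things on the table where they are.

Things in the scene. Friction and masses are not known exactly. Their poses are not given: they have to be found in the camera images.
- cassette_green: Loose cassette: a black tray 30 x 66 mm packed with twelve standing green lighter bodies, one rigid block 30 mm (own x) by 66 mm (own y, the long way) by 62 mm high, 0.16 kg, half-turn symmetric. Origin: centre of its underside. Stands at the start in one of the two channels of the rack.
- cassette_amber: Loose cassette: a black tray 30 x 66 mm packed with twelve standing amber (yellow) lighter bodies, one rigid block 30 mm (own x) by 66 mm (own y, the long way) by 62 mm high, 0.16 kg, half-turn symmetric. Origin: centre of its underside. Stands at the start in one of the two channels of the rack.
- sample_green: Single loose green lighter body lying flat, 14 x 60 x 10 mm, at the start either in the white dish (then it is the sample to match) or in the red tray (then it is scrap). Origin: centre of underside. To be left where it is.
- sample_amber: Single loose amber (yellow) lighter body lying flat, 14 x 60 x 10 mm, at the start either in the white dish (then it is the sample to match) or in the red tray (then it is scrap). Origin: centre of underside. To be left where it is.
- dish: White open dish 75 x 100 mm, 18 mm high, 4 mm floor, fixed. Origin: centre of underside. The lighter body lying in it is the sample. Dish and red tray may stand either way round.
- scrap: Red open tray of the same shape and size as the white dish, fixed, for scrap. Origin: centre of underside.
- rack: Fixed aluminium rack: base plate 150 (own x) x 100 (own y) x 6 mm, four walls 6 mm thick, 56 mm long along own y, tops 66 mm above the table. Two channels 38 mm wide, centred at own x = -35 and +35 mm, open at both ends: each holds a cassette on the plate, long way along own y, ends 5 mm proud of the walls. Only its ends, 66 mm apart, can be gripped. Origin: centre of underside.
- mat: Square cork mat 140 x 140 mm, 3 mm thick, fixed on the table, empty. Origin: centre of underside (its top is 3 mm higher).
- box: Light grey open packing box, loose, 0.6 kg, outside 94 (own x) x 84 (own y) x 80 mm high, walls and floor 4 mm; inside 86 x 76 mm. The cassette goes in with its long way along the box's y (5 mm spare at each end); there are then 28 mm for a finger at each long side, no room at its ends. Origin: centre of underside.
- lid: Loose lid, 0.12 kg, lying handle up: light grey plate 100 (own x) x 90 (own y) mm, below it a plug 80 x 70 mm (edge stepped in for lead-in), 8 mm deep, that enters the box with 3 mm play; on top an orange bar handle 14 (x) x 60 (y) x 26 mm high. Origin: centre of plug's underside; plate 8 to 13, handle 13 to 39 mm above it. Seated (either half turn): origin 72 mm above the box's.
- tape: Yellow roll of tape, a flat ring 68 mm across, 24 mm high; bystander. Origin: centre of underside.
- jar: Small closed jar, 56 mm across, 70 mm high; bystander. Origin: centre of underside.
- cup: Blue cup, 72 mm across, 85 mm high; bystander. Origin: centre of underside.
- pliers: Pliers with two red grips lying flat, about 140 mm long along their own x, 12 mm high; bystander.
- screwdriver: Screwdriver lying along its own x; bystander.
Not all that is in view belongs to the job. Of the things like the cassette_green, leave any that is pink or purple; of the rest the larger one is meant.

How it is judged:
On the way, in this order (a step that is already met when the one before it is completed fails the run):
1. the cassette of the sample's colour stands on the cork mat, released (((horizontal distance between sample_green and dish below 0.035 m and x of cassette_green in the frame of mat between -0.07 and 0.07 m and y of cassette_green in the frame of mat between -0.07 and 0.07 m and height (world z) of cassette_green below 0.008 m and angle between cassette_green's own z axis and vertical below 0.06 rad and contact force between the fingers and cassette_green below 0.1 N and linear speed of cassette_green below 0.03 m/s) or (horizontal distance between sample_amber and dish below 0.035 m and x of cassette_amber in the frame of mat between -0.07 and 0.07 m and y of cassette_amber in the frame of mat between -0.07 and 0.07 m and height (world z) of cassette_amber below 0.008 m and angle between cassette_amber's own z axis and vertical below 0.06 rad and contact force between the fingers and cassette_amber below 0.1 N and linear speed of cassette_amber below 0.03 m/s))), for 0.2 s.
2. that cassette stands on the floor of the packing box, released (((horizontal distance between sample_green and dish below 0.035 m and x of cassette_green in the frame of box between -0.04 and 0.04 m and y of cassette_green in the frame of box between -0.03 and 0.03 m and z of cassette_green in the frame of box below 0.008 m and angle between cassette_green's own z axis and vertical below 0.06 rad and contact force between the fingers and cassette_green below 0.1 N and linear speed of cassette_green below 0.03 m/s) or (horizontal distance between sample_amber and dish below 0.035 m and x of cassette_amber in the frame of box between -0.04 and 0.04 m and y of cassette_amber in the frame of box between -0.03 and 0.03 m and z of cassette_amber in the frame of box below 0.008 m and angle between cassette_amber's own z axis and vertical below 0.06 rad and contact force between the fingers and cassette_amber below 0.1 N and linear speed of cassette_amber below 0.03 m/s))), for 0.2 s.
At the end, for the whole second after the job is handed in: The cassette of the sample's colour stands upright (0.06 rad) on the floor of the box, the lid is fully home on it (height within 3 mm, level with the rim within 0.03 rad), both released and at rest; the other cassette stands in its place in the rack (within 25 mm) (((horizontal distance between sample_green and dish below 0.035 m and x of cassette_green in the frame of box between -0.04 and 0.04 m and y of cassette_green in the frame of box between -0.03 and 0.03 m and z of cassette_green in the frame of box below 0.008 m and angle between cassette_green's own z axis and vertical below 0.06 rad and contact force between the fingers and cassette_green below 0.1 N and linear speed of cassette_green below 0.03 m/s and distance of cassette_amber from where it was at the start of the episode below 0.025 m) or (horizontal distance between sample_amber and dish below 0.035 m and x of cassette_amber in the frame of box between -0.04 and 0.04 m and y of cassette_amber in the frame of box between -0.03 and 0.03 m and z of cassette_amber in the frame of box below 0.008 m and angle between cassette_amber's own z axis and vertical below 0.06 rad and contact force between the fingers and cassette_amber below 0.1 N and linear speed of cassette_amber below 0.03 m/s and distance of cassette_green from where it was at the start of the episode below 0.025 m)) and z of lid in the frame of box between 0.068 and 0.0745 m and horizontal distance between lid and box below 0.012 m and angle between the z axis of lid and the z axis of box, either way round below 0.03 rad and angle between lid's own z axis and vertical below 0.06 rad and contact force between the fingers and lid below 0.1 N and linear speed of lid below 0.03 m/s); the robot touches nothing.
It fails at once if the cassette of the other colour is moved by more than 25 mm ((horizontal distance between sample_green and dish below 0.035 m and distance of cassette_amber from where it was at the start of the episode above 0.025 m) or (horizontal distance between sample_amber and dish below 0.035 m and distance of cassette_green from where it was at the start of the episode above 0.025 m)).
It fails at once if a loose lighter body is moved by more than 20 mm (distance of any of sample_green, sample_amber from where it was at the start of the episode above 0.02 m).
It fails at once if a cassette or the lid is dropped (falls freely faster than 0.5 m/s, about 13 mm) ((contact force between the fingers and cassette_green below 0.05 N and linear speed of cassette_green above 0.5 m/s) or (contact force between the fingers and cassette_amber below 0.05 N and linear speed of cassette_amber above 0.5 m/s) or (contact force between the fingers and lid below 0.05 N and linear speed of lid above 0.5 m/s)).
It fails at once if the packing box is shifted by more than 40 mm or tipped by more than 0.3 rad (distance of box from where it was at the start of the episode above 0.04 m or angle between box's own z axis and vertical above 0.3 rad).
It fails at once if a bystander (tape, jar, cup, pliers, screwdriver) is moved by more than 30 mm (distance of any of tape, jar, cup, pliers, screwdriver from where it was at the start of the episode above 0.03 m).
It also fails if it takes over 67 s, if anything falls off the work surface, if the arm or the gripper's body presses on something with over 40 N, if the wrist force passes 120 N, or if a joint passes its speed limit or range.

## Working session

There is one attempt and no reset: what is moved stays moved. The work goes in short steps, Python scripts to look and compute and a tool call to move; the robot and the scene stay as the last step left them, time stands still between calls to the robot, and variables do not carry over. Pictures are saved under pics/ and viewed, at most 10 in all, crops included, and the job is handed in when it is done.

Besides the shell and the picture viewer there is one more tool, called by a JSON object that holds its "api" and its "payload". carry_out: Moves the arm, as the interface text tells. Its arguments: {"type":"object","properties":{"commands":{"type":"array","items":{"type":"array","items":{"type":"number"}}},"jaw":{"type":"number"}},"required":["commands"]}

```bash
mkdir -p pics; ls; python3 - <<'E'
from bench import *
import cv2,numpy as np
o=get_obs();print(o)
for n in("scene","top"):
    s=snapshot(n);cv2.imwrite(f"pics/{n}0.png",s["img"][:,:,::-1]);np.savez(f"{n}0.npz",**s)
    print(n,s["fx"],s["cx"],s["cy"],s["R"],s["t"],(s["range_z"]>0).mean())
E
```

```text
pics
{'time': 0.0, 'joint_positions': array([-1.42312500e+00,  8.79453527e-02,  1.37221751e+00, -8.34854459e-06,
        1.68359251e+00, -1.03090541e-01]), 'qvel': array([ 6.73382099e-04, -1.63446401e-04, -7.20610672e-05,  1.47819080e-03,
       -2.50946577e-05,  6.60548683e-04]), 'joint_torque': array([-3.00744050e-04, -3.40185821e+01, -3.02423573e+01,  7.17488257e-02,
        3.31139588e-02, -1.53741539e-04]), 'tool_pos': array([ 0.1363965 , -0.53226498,  0.20432809]), 'ee_rot': array([-3.13944057e+00, -2.14306722e-04,  2.50760710e-01]), 'wrist_force': array([ 0.21122028, -0.41003381, -0.50680876]), 'wrist_torque': array([0.01102312, 0.01409669, 0.00074051]), 'finger_force': 0.0, 'width': 0.09382173110207796}
scene 472.0461308915041 282.632018531498 210.99697005575956 [[-0.83748817  0.54625789 -0.01469275]
 [ 0.47895647  0.72083034 -0.50100332]
 [-0.26308603 -0.42662155 -0.86532063]] [ 0.45731925 -0.23952191  1.28944068] 0.9960331632653061
top 422.4967386217979 276.13683406516634 212.54707223193654 [[-0.02880124 -0.99937472 -0.02051007]
 [-0.9962167   0.03038121 -0.08142033]
 [ 0.08199254  0.01808747 -0.9964688 ]] [0.01432322 0.54554835 0.98848208] 0.9961139455782313
```

View pics/top0.png

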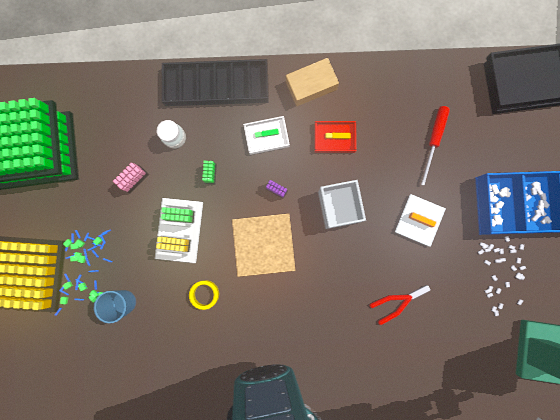

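View pics/scene0.png

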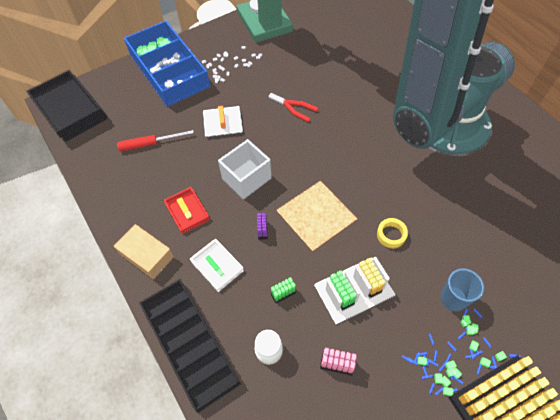

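The top view shows the green body in the white dish (266,133) and amber in the red tray (339,136), so green is the colour to match. The green cassette is in the rack at (176,214), with amber beside it at (172,244). The small green one at (208,172) and the pink and purple ones are decoys. The box is at (342,204), the lid at (420,219) and the mat at (264,245). The scene view agrees: green cassette at (343,288), box (245,168), lid (222,121).

```bash
cat > h.py <<'E'
import numpy as np,cv2
def cloud(s):
    z=s["range_z"].astype(float);v,u=np.indices(z.shape)
    c=np.stack([(u-s["cx"])/s["fx"]*z,(v-s["cy"])/s["fy"]*z,z],-1)
    P=(c-s["t"])@s["R"]; P[z==0]=np.nan
    return P
def rect(xy,trim=0):
    r=cv2.minAreaRect((xy*1000).astype(np.float32));(c,(a,b),an)=r
    if a<b: a,b,an=b,a,an+90
    return f"c=({c[0]:.1f},{c[1]:.1f}) long {a:.1f} short {b:.1f} longdir {(an+90)%180-90:.1f}deg"
def clean(m):
    m=cv2.morphologyEx(m.astype(np.uint8),cv2.MORPH_OPEN,np.ones((2,2)))
    n,l,st,_=cv2.connectedComponentsWithStats(m); 
    return l==1+np.argmax(st[1:,4]) if n>1 else m>0
def meas(s,lbl,ctr,rad,zlo,zhi,col=None):
    P=cloud(s);hsv=cv2.cvtColor(s["img"],cv2.COLOR_RGB2HSV)
    m=(np.hypot(P[...,0]-ctr[0],P[...,1]-ctr[1])<rad)&(P[...,2]>zlo)&(P[...,2]<zhi)
    if col: m&=(hsv[...,0]>=col[0])&(hsv[...,0]<=col[1])&(hsv[...,1]>90)
    m=clean(m);Q=P[m]
    if len(Q)<5: print(lbl,"few",len(Q));return
    print(lbl,len(Q),rect(Q[:,:2]),"z med %.4f p5 %.4f p95 %.4f"%(np.median(Q[:,2]),*np.percentile(Q[:,2],[5,95])))
E
python3 - <<'E'
import numpy as np
from h import *
T=np.load("top0.npz");S=np.load("scene0.npz")
P=cloud(T)
C={}
for k,(u,v) in dict(green=(176,214),amber=(172,244),box=(342,204),lid=(420,219),mat=(264,245),tape=(203,283),cup=(112,306),jar=(171,134),small=(208,172),purple=(276,188),dish=(266,133)).items():
    C[k]=P[v,u];print(k,P[v,u].round(3))
for n,s in(("top",T),("scene",S)):
    print(n)
    meas(s,"green",C["green"],.06,.056,.08,(40,85)); meas(s,"amber",C["amber"],.06,.056,.08,(15,35))
    meas(s,"small",C["small"],.06,.02,.08,(40,85))
    meas(s,"boxrim",C["box"],.09,.070,.09); meas(s,"boxfloor",C["box"],.06,-.002,.015)
    meas(s,"lidplate",C["lid"],.1,.008,.018); meas(s,"handle",C["lid"],.1,.03,.05)
    meas(s,"mat",C["mat"],.12,-.01,.02,(8,25))
    meas(s,"rackplate",(C["green"]+C["amber"])/2,.1,.003,.010);meas(s,"cup",C["cup"],.09,.06,.1);meas(s,"jar",C["jar"],.09,.06,.1)
E
```

```text
green [0.548 0.233 0.045]
amber [0.478 0.243 0.046]
box [ 0.563 -0.162  0.006]
lid [ 0.519 -0.338  0.038]
mat [0.469 0.03  0.004]
tape [0.384 0.176 0.022]
cup [0.334 0.399 0.009]
jar [nan nan nan]
small [0.645 0.156 0.047]
purple [ 0.605 -0.003  0.025]
dish [0.743 0.018 0.014]
top
green 142 c=(553.1,235.3) long 74.6 short 10.7 longdir 83.6deg z med 0.0654 p5 0.0456 p95 0.0696
amber 154 c=(468.9,249.3) long 76.8 short 15.0 longdir 81.7deg z med 0.0656 p5 0.0044 p95 0.0701
small 225 c=(647.1,155.8) long 47.6 short 21.0 longdir -5.7deg z med 0.0418 p5 0.0126 p95 0.0488
boxrim 177 c=(561.0,-163.8) long 107.9 short 92.5 longdir -75.6deg z med nan p5 nan p95 nan
boxfloor 981 c=(556.9,-160.7) long 86.9 short 65.2 longdir 10.2deg z med nan p5 nan p95 nan
lidplate 1340 c=(519.0,-352.2) long 98.5 short 96.1 longdir -24.4deg z med nan p5 nan p95 nan
handle 168 c=(516.0,-351.7) long 70.5 short 16.6 longdir 70.6deg z med 0.0374 p5 0.0141 p95 0.0404
mat 3401 c=(467.9,29.9) long 141.6 short 141.3 longdir 4.7deg z med nan p5 nan p95 nan
rackplate 654 c=(510.1,200.9) long 122.8 short 116.0 longdir -4
[... 374 characters left out ...]
hort 15.4 longdir -9.7deg z med nan p5 nan p95 nan
boxrim 431 c=(539.2,-155.8) long 130.1 short 85.6 longdir 8.8deg z med nan p5 nan p95 nan
boxfloor 280 c=(559.9,-160.7) long 111.0 short 52.8 longdir 39.2deg z med nan p5 nan p95 nan
lidplate 816 c=(513.3,-350.2) long 99.6 short 96.7 longdir -25.1deg z med nan p5 nan p95 nan
handle 100 c=(511.9,-356.6) long 88.5 short 11.0 longdir 65.6deg z med nan p5 nan p95 nan
mat 16 c=(402.8,37.9) long 13.2 short 8.8 longdir -51.4deg z med 0.0044 p5 0.0011 p95 0.0058
rackplate 891 c=(523.9,263.0) long 175.0 short 83.9 longdir -32.5deg z med nan p5 nan p95 nan
cup 566 c=(321.0,365.6) long 106.8 short 69.5 longdir 25.4deg z med nan p5 nan p95 nan
jar few 0
```

```bash
python3 - <<'E'
import numpy as np,cv2
T=np.load("top0.npz")["img"][:,:,::-1];S=np.load("scene0.npz")["img"][:,:,::-1]
f=lambda I,u,v:cv2.resize(I[v-36:v+36,u-48:u+48],(400,300),interpolation=cv2.INTER_CUBIC)
cv2.imwrite("pics/crop0.png",np.vstack([np.hstack([f(T,178,228),f(S,355,290)]),np.hstack([f(T,342,204),f(T,420,219)])]))
E
```

```text
(no output)
```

View pics/crop0.png

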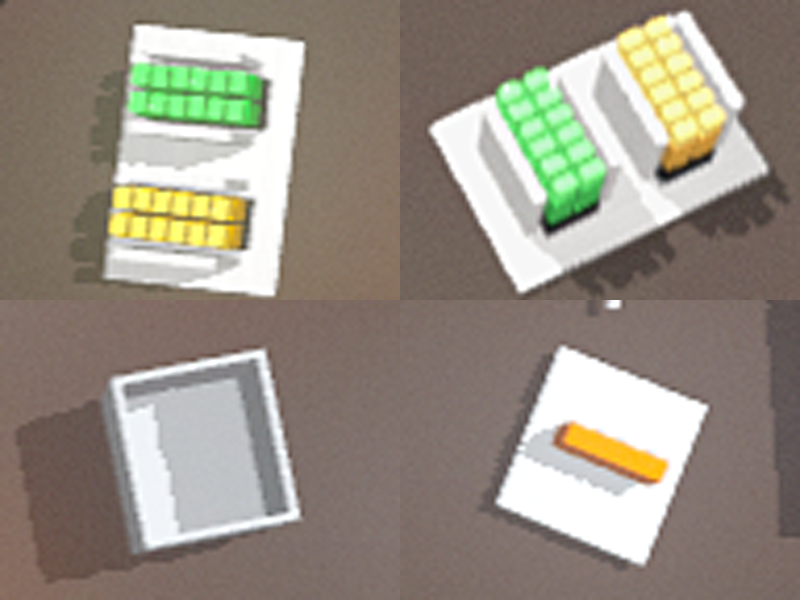

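```bash
cat >> h.py <<'E'
def clean(m):
    n,l,st,_=cv2.connectedComponentsWithStats(m.astype(np.uint8),connectivity=8)
    return l==1+np.argmax(st[1:,4]) if n>1 else m
def ray(s,uv,z):
    uv=np.atleast_2d(uv).astype(float)
    d=np.c_[(uv[:,0]-s["cx"])/s["fx"],(uv[:,1]-s["cy"])/s["fy"],np.ones(len(uv))]@s["R"]
    C=-s["R"].T@s["t"];return C+d*((z-C[2])/d[:,2])[:,None]
def crop(p,u,v): return (np.array(p)+.5)/(400/96)-.5+np.array([u-48,v-36])
def side(A):
    for i in range(len(A)):
        d=A[(i+1)%len(A)]-A[i];print("  side %.1f mm dir %.1f"%(1000*np.hypot(*d[:2]),np.degrees(np.arctan2(d[1],d[0]))),A[i].round(4))
    print("  centre",A.mean(0).round(4))
E
python3 - <<'E'
import numpy as np
from h import *
T=np.load("top0.npz");S=np.load("scene0.npz")
print("cams",-T["R"].T@T["t"],-S["R"].T@S["t"])
print("rack");side(ray(T,crop([(135,25),(305,42),(274,296),(105,280)],178,228),.006))
print("rackS");side(ray(S,crop([(30,130),(290,10),(370,172),(120,293)],355,290),.006))
print("greentop left edge");side(ray(T,crop([(131,64),(131,122),(264,131),(266,72)],178,228),.068))
print("box");side(ray(T,crop([(120,78),(265,50),(299,219),(145,248)],342,204),.08))
print("lid");side(ray(T,crop([(160,45),(308,106),(245,266),(98,204)],420,219),.013))
for n,s in(("top",T),("scene",S)):
    print(n);hsv=cv2.cvtColor(s["img"],cv2.COLOR_RGB2HSV);P=cloud(s)
    near=lambda c,r:np.hypot(P[...,0]-c[0],P[...,1]-c[1])<r
    for k,m,z in(("orange",near((.515,-.352),.06)&(hsv[...,0]<22)&(hsv[...,1]>160),.039),
        ("green",near((.55,.235),.06)&(abs(hsv[...,0]-62)<22)&(hsv[...,1]>80),.068),
        ("mat",near((.468,.03),.12)&(hsv[...,0]>8)&(hsv[...,0]<25)&(hsv[...,1]>80)&(hsv[...,2]>120),.003),
        ("lid",near((.515,-.352),.09)&((hsv[...,2]>180)|(hsv[...,1]>150)),.013)):
        m=clean(m);uv=np.argwhere(m)[:,::-1];print(k,len(uv),rect(ray(s,uv,z)[:,:2]),np.nanpercentile(P[m][:,2],[50,90]).round(4))
    m=near((.561,-.162),.075)&(P[...,2]>.074)&(P[...,2]<.086);uv=np.argwhere(clean(m))[:,::-1];print("rim",len(uv),rect(P[clean(m)][:,:2]),rect(ray(s,uv,.08)[:,:2]))
E
```

```text
cams [ 0.46284875 -0.0201393   1.02970404] [0.83695386 0.47294358 1.00249763]
rack
  side 101.1 mm dir -97.5 [0.5923 0.2772 0.006 ]
  side 149.0 mm dir 172.2 [0.5792 0.1769 0.006 ]
  side 99.3 mm dir 83.0 [0.4315 0.1971 0.006 ]
  side 149.9 mm dir -7.1 [0.4435 0.2957 0.006 ]
  centre [0.5116 0.2367 0.006 ]
rackS
  side 161.7 mm dir 172.3 [0.5801 0.1799 0.006 ]
  side 99.6 mm dir 76.2 [0.4198 0.2014 0.006 ]
  side 150.2 mm dir -7.7 [0.4437 0.2982 0.006 ]
  side 98.9 mm dir -97.2 [0.5924 0.278  0.006 ]
  centre [0.509  0.2394 0.006 ]
greentop left edge
  side 32.1 mm dir 179.6 [0.5629 0.2615 0.068 ]
  side 73.8 mm dir -95.6 [0.5308 0.2617 0.068 ]
  side 32.5 mm dir -2.7 [0.5237 0.1883 0.068 ]
  side 75.0 mm dir 84.9 [0.5562 0.1868 0.068 ]
  centre [0.5434 0.2246 0.068 ]
box
  side 80.1 mm dir -80.8 [ 0.5973 -0.1093  0.08  ]
  side 93.4 mm dir -171.3 [ 0.6101 -0.1884  0.08  ]
  side 84.3 mm dir 99.0 [ 0.5177 -0.2025  0.08  ]
  side 93.2 mm dir 6.1 [ 0.5046 -0.1192  0.08  ]
  centre [ 0.5574 -0.1548  0.08  ]
lid
  side 90.9 mm dir -114.7 [ 0.5829 -0.3253  0.013 ]
  side 99.6 mm dir 155.5
[... 333 characters left out ...]
 c=(452.3,31.6) long 191.3 short 147.9 longdir 3.9deg [0.0018 0.0043]
lid 1551 c=(518.8,-345.5) long 100.0 short 90.8 longdir -24.8deg [0.0119 0.0342]
rim 306 c=(558.1,-154.8) long 94.5 short 84.8 longdir 9.5deg c=(557.8,-154.0) long 93.9 short 84.6 longdir 9.2deg
scene
orange 23 c=(531.4,-312.8) long 20.6 short 8.0 longdir 60.5deg [0.03   0.0374]
green 339 c=(549.7,239.7) long 75.1 short 35.9 longdir 75.9deg [0.0614 0.0692]
mat 1322 c=(469.7,32.6) long 143.5 short 143.3 longdir 4.4deg [0.0037 0.0063]
lid 999 c=(515.8,-349.6) long 104.5 short 101.7 longdir 65.3deg [0.0141 0.0311]
rim 347 c=(556.3,-154.8) long 95.4 short 88.2 longdir 9.4deg c=(557.0,-152.8) long 96.6 short 89.3 longdir 9.3deg
```

```bash
cat >> h.py <<'E'
def go(p,yaw,q,yaw2):
    """tool-frame shift and turn from pose p,yaw(deg) to q,yaw2"""
    a=np.radians(yaw);d=np.subtract(q,p)
    print("shift",np.round([d[0]*np.cos(a)+d[1]*np.sin(a),d[0]*np.sin(a)-d[1]*np.cos(a),-d[2]],4),"rz",round(-np.radians(yaw2-yaw),4),"dist",np.linalg.norm(d).round(3))
E
python3 - <<'E'
import numpy as np
from h import *
T=np.load("top0.npz");S=np.load("scene0.npz")
for n,s in(("top",T),("scene",S)):
    P=cloud(s);I=s["img"].astype(int)
    for k,c,m in(("green",(.546,.2335),I[...,1]-I[...,0]>40),("amber",(.476,.2425),I[...,0]-I[...,2]>70)):
        m=m&(np.hypot(P[...,0]-c[0],P[...,1]-c[1])<.055)&(P[...,2]>.062)&(P[...,2]<.074)
        Q=P[m];uv=np.argwhere(m)[:,::-1];a=np.radians(-7.4);ax=np.array([[np.cos(a),np.sin(a)],[-np.sin(a),np.cos(a)]])
        X=(Q[:,:2]-c)@ax.T;Y=(ray(s,uv,.068)[:,:2]-c)@ax.T
        print(n,k,len(Q),rect(Q[:,:2]),np.median(Q[:,2]).round(4),"local pct x",np.percentile(X[:,0],[2,98]).round(4),"y",np.percentile(X[:,1],[2,98]).round(4),"ray",np.percentile(Y[:,0],[2,98]).round(4),np.percentile(Y[:,1],[2,98]).round(4))
go((.136,-.533,.206),14.37,(.545,.233,.206),-7.4)
go((.136,-.533,.206),14.37,(.35,-.13,.206),4.37)
E
```

```text
top green 249 c=(546.5,230.8) long 63.5 short 27.1 longdir 83.3deg 0.0667 local pct x [-0.012   0.0139] y [-0.0338  0.0272] ray [-0.0121  0.0138] [-0.0347  0.0269]
top amber 254 c=(478.3,240.7) long 62.6 short 27.5 longdir 81.5deg 0.0666 local pct x [-0.0104  0.0157] y [-0.0316  0.0286] ray [-0.0104  0.0157] [-0.0319  0.0283]
scene green 320 c=(545.3,230.7) long 62.8 short 28.5 longdir 83.0deg 0.0681 local pct x [-0.0131  0.0133] y [-0.0325  0.0276] ray [-0.0133  0.0138] [-0.0326  0.0279]
scene amber 217 c=(477.2,241.6) long 62.9 short 27.9 longdir 81.3deg 0.0674 local pct x [-0.0117  0.0151] y [-0.031   0.0301] ray [-0.0117  0.0161] [-0.0309  0.0306]
shift [ 0.5863 -0.6405 -0.    ] rz 0.38 dist 0.868
shift [ 0.3073 -0.3373 -0.    ] rz 0.1745 dist 0.456
```

{"api": "carry_out", "payload": {"commands": [[0.029, -0.032, 0, 0, 0, 0], [0.058, -0.064, 0, 0, 0, 0], [0.087, -0.096, 0, 0, 0, 0], [0.116, -0.128, 0, 0, 0, 0], [0.145, -0.16, 0, 0, 0, 0]], "jaw": 1}}

```text
time: 0.6
tool_pos: [0.2376, -0.34, 0.2049]
ee_rot: [-3.141, -0.0, 0.25]
wrist_force: [0.9, -0.4, -0.2]
width: 0.0942
finger_force: 0.0
```

{"api": "carry_out", "payload": {"commands": [[0.029, -0.032, 0, 0, 0, 0], [0.058, -0.064, 0, 0, 0, 0], [0.087, -0.096, 0, 0, 0, 0], [0.116, -0.128, 0, 0, 0, 0], [0.145, -0.16, 0, 0, 0, 0]]}}

```text
time: 1.1
tool_pos: [0.3382, -0.1491, 0.2052]
ee_rot: [3.141, -0.0, 0.25]
wrist_force: [0.5, -1.7, 0.2]
width: 0.094
finger_force: 0.0
```

{"api": "carry_out", "payload": {"commands": [[0.029, -0.032, 0, 0, 0, 0], [0.058, -0.064, 0, 0, 0, 0], [0.087, -0.096, 0, 0, 0, 0], [0.116, -0.128, 0, 0, 0, 0], [0.145, -0.16, 0, 0, 0, 0]]}}

```text
time: 1.6
tool_pos: [0.439, 0.042, 0.2051]
ee_rot: [3.141, 0.0, 0.251]
wrist_force: [0.2, -1.2, 0.3]
width: 0.094
finger_force: 0.0
```

{"api": "carry_out", "payload": {"commands": [[0.03, -0.032, 0, 0, 0, 0.076], [0.061, -0.063, 0, 0, 0, 0.152], [0.091, -0.095, 0, 0, 0, 0.228], [0.122, -0.127, 0, 0, 0, 0.304], [0.152, -0.158, 0, 0, 0, 0.376]]}}

```text
time: 2.1
tool_pos: [0.5471, 0.2327, 0.2047]
ee_rot: [3.141, 0.001, -0.128]
wrist_force: [1.5, -0.4, 0.2]
width: 0.094
finger_force: 0.0
```

{"api": "carry_out", "payload": {"commands": [[0, 0, 0.02, 0, 0, 0], [0, 0, 0.04, 0, 0, 0], [0, 0, 0.06, 0, 0, 0], [0, 0, 0.08, 0, 0, 0], [0, 0, 0.1, 0, 0, 0]]}}

```text
time: 2.6
tool_pos: [0.5463, 0.2308, 0.1038]
ee_rot: [3.141, 0.001, -0.125]
wrist_force: [-0.4, -0.1, 0.1]
width: 0.094
finger_force: 0.0
```

{"api": "carry_out", "payload": {"commands": [[0, 0, 0.016, 0, 0, 0], [0, 0, 0.032, 0, 0, 0], [0, 0, 0.048, 0, 0, 0], [0, 0, 0.064, 0, 0, 0], [0, 0, 0.076, 0, 0, 0]]}}

```text
time: 3.1
tool_pos: [0.5458, 0.2306, 0.0275]
ee_rot: [3.14, 0.002, -0.125]
wrist_force: [0.6, 0.4, 0.5]
width: 0.0942
finger_force: 0.0
```

{"api": "carry_out", "payload": {"commands": [[0, 0, 0, 0, 0, 0], [0, 0, 0, 0, 0, 0], [0, 0, 0, 0, 0, 0], [0, 0, 0, 0, 0, 0], [0, 0, 0, 0, 0, 0]], "jaw": 0.5}}

```text
time: 3.6
tool_pos: [0.5476, 0.2311, 0.0306]
ee_rot: [-3.141, -0.002, -0.125]
wrist_force: [0.7, 0.1, 2.3]
width: 0.0659
finger_force: 30.0
```

{"api": "carry_out", "payload": {"commands": [[0, 0, -0.015, 0, 0, 0], [0, 0, -0.035, 0, 0, 0], [0, 0, -0.06, 0, 0, 0], [0, 0, -0.085, 0, 0, 0], [0, 0, -0.1, 0, 0, 0]]}}

```text
time: 4.1
tool_pos: [0.5478, 0.2313, 0.1329]
ee_rot: [-3.14, -0.004, -0.125]
wrist_force: [0.1, -0.1, -0.8]
width: 0.0657
finger_force: 30.0
```

```bash
python3 - <<'E'
from bench import *
from h import *
o=get_obs();print(o["tool_pos"],o["ee_rot"],o["width"],o["wrist_force"])
go((.546,.231,.13),-7.2,(.469,.031,.13),-7.2)
E
```

```text
[0.54775182 0.23125648 0.13286172] [-3.13992445 -0.00373048 -0.12515568] 0.06571049676981766 [ 0.12824551 -0.1361155  -0.82267154]
shift [-0.0513  0.2081 -0.    ] rz -0.0 dist 0.214
```

{"api": "carry_out", "payload": {"commands": [[-0.01, 0.042, 0, 0, 0, 0], [-0.02, 0.083, 0, 0, 0, 0], [-0.031, 0.125, 0, 0, 0, 0], [-0.041, 0.167, 0, 0, 0, 0], [-0.051, 0.208, 0, 0, 0, 0]]}}

```text
time: 4.6
tool_pos: [0.4692, 0.0295, 0.1297]
ee_rot: [3.141, -0.0, -0.125]
wrist_force: [1.2, -0.3, -1.6]
width: 0.0658
finger_force: 30.0
```

{"api": "carry_out", "payload": {"commands": [[0, 0, 0.02, 0, 0, 0], [0, 0, 0.04, 0, 0, 0], [0, 0, 0.06, 0, 0, 0], [0, 0, 0.08, 0, 0, 0], [0, 0, 0.09, 0, 0, 0]]}}

```text
time: 5.1
tool_pos: [0.4688, 0.0309, 0.0378]
ee_rot: [3.141, 0.003, -0.125]
wrist_force: [-0.6, -0.1, -1.7]
width: 0.0662
finger_force: 30.0
```

{"api": "carry_out", "payload": {"commands": [[0, 0, 0.005, 0, 0, 0], [0, 0, 0.009, 0, 0, 0], [0, 0, 0.011, 0, 0, 0], [0, 0, 0.011, 0, 0, 0], [0, 0, 0.011, 0, 0, 0]]}}

```text
time: 5.6
tool_pos: [0.4708, 0.0309, 0.0292]
ee_rot: [3.142, -0.001, -0.125]
wrist_force: [0.2, 0.1, -1.0]
width: 0.0659
finger_force: 30.0
```

{"api": "carry_out", "payload": {"commands": [[0, 0, 0.001, 0, 0, 0], [0, 0, 0.002, 0, 0, 0], [0, 0, 0.002, 0, 0, 0], [0, 0, 0.002, 0, 0, 0], [0, 0, 0.002, 0, 0, 0]]}}

```text
time: 6.1
tool_pos: [0.4708, 0.0309, 0.0276]
ee_rot: [-3.142, -0.001, -0.125]
wrist_force: [-1.4, -0.4, 5.0]
width: 0.0658
finger_force: 30.0
```

{"api": "carry_out", "payload": {"commands": [[0, 0, 0, 0, 0, 0], [0, 0, 0, 0, 0, 0], [0, 0, 0, 0, 0, 0], [0, 0, 0, 0, 0, 0], [0, 0, 0, 0, 0, 0]], "jaw": 1}}

```text
time: 6.6
tool_pos: [0.4701, 0.0309, 0.0262]
ee_rot: [3.141, 0.0, -0.125]
wrist_force: [-0.2, 0.4, -0.2]
width: 0.0938
finger_force: 0.0
```

{"api": "carry_out", "payload": {"commands": [[0, 0, -0.015, 0, 0, 0], [0, 0, -0.035, 0, 0, 0], [0, 0, -0.06, 0, 0, 0], [0, 0, -0.085, 0, 0, 0], [0, 0, -0.1, 0, 0, 0]]}}

```text
time: 7.1
tool_pos: [0.4711, 0.0309, 0.1286]
ee_rot: [-3.141, -0.003, -0.125]
wrist_force: [0.0, -0.4, 0.1]
width: 0.0938
finger_force: 0.0
```

```bash
python3 - <<'E'
from bench import *
from h import *
import numpy as np
s=snapshot("scene");np.savez("scene1.npz",**s);cv2.imwrite("pics/s1.png",s["img"][:,:,::-1])
P=cloud(s);I=s["img"].astype(int)
m=(I[...,1]-I[...,0]>40)&(np.hypot(P[...,0]-.469,P[...,1]-.031)<.07)
Q=P[m];print(len(Q),np.percentile(Q[:,2],[5,50,98]))
Q=P[m&(P[...,2]>.06)];print(len(Q),rect(Q[:,:2]),np.median(Q[:,2]))
o=get_obs();print(o["tool_pos"],o["ee_rot"])
E
```

```text
2889 [0.04728841 0.51515765 0.52412402]
2639 c=(461.4,32.4) long 112.3 short 94.5 longdir 85.6deg 0.5161677148858089
[0.47247519 0.0307915  0.130879  ] [-3.14117343 -0.00712416 -0.12516866]
```

```bash
python3 - <<'E'
from h import *
s=np.load("scene1.npz");P=cloud(s);I=s["img"].astype(int)
m=(I[...,1]-I[...,0]>40)&(np.hypot(P[...,0]-.469,P[...,1]-.031)<.07)&(P[...,2]<.075)
for lo in(.0,.055):
    Q=P[m&(P[...,2]>lo)];print(len(Q),rect(Q[:,:2]),np.percentile(Q[:,2],[2,50,98]))
E
```

```text
478 c=(469.7,32.2) long 64.8 short 29.4 longdir 84.5deg [0.02023214 0.05942701 0.0679789 ]
273 c=(469.6,31.4) long 63.6 short 28.1 longdir 82.2deg [0.05590637 0.06414679 0.06836453]
```

View pics/s1.png

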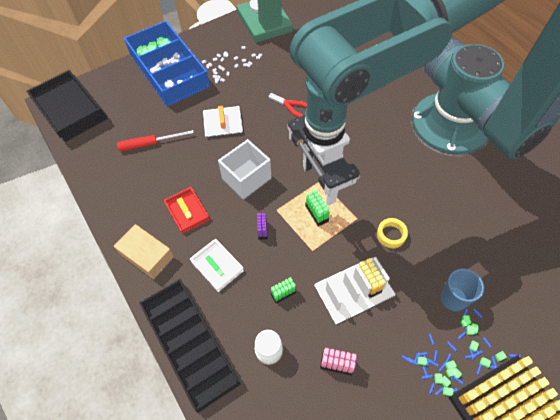

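The picture shows the green cassette upright and released on the mat at (317,207), with amber still in its channel at (372,277).

{"api": "carry_out", "payload": {"commands": [[0, 0, 0, 0, 0, -0.105], [0, 0, 0, 0, 0, -0.21], [0, 0, 0, 0, 0, -0.315], [0, 0, 0, 0, 0, -0.42], [0, 0, 0, 0, 0, -0.525]], "jaw": 0.55}}

```text
time: 7.65
tool_pos: [0.4699, 0.0309, 0.1256]
ee_rot: [-3.141, 0.001, 0.404]
wrist_force: [-0.4, -0.2, 0.5]
width: 0.0573
finger_force: 0.0
```

{"api": "carry_out", "payload": {"commands": [[0, 0, 0, 0, 0, -0.105], [0, 0, 0, 0, 0, -0.21], [0, 0, 0, 0, 0, -0.315], [0, 0, 0, 0, 0, -0.42], [0, 0, 0, 0, 0, -0.525]]}}

```text
time: 8.15
tool_pos: [0.4699, 0.0309, 0.1256]
ee_rot: [-3.141, 0.001, 0.929]
wrist_force: [0.1, 0.2, -0.2]
width: 0.052
finger_force: 0.0
```

{"api": "carry_out", "payload": {"commands": [[0, 0, 0, 0, 0, -0.105], [0, 0, 0, 0, 0, -0.21], [0, 0, 0, 0, 0, -0.315], [0, 0, 0, 0, 0, -0.42], [0, 0, 0, 0, 0, -0.52]]}}

```text
time: 8.65
tool_pos: [0.4699, 0.0309, 0.1255]
ee_rot: [-3.14, 0.0, 1.449]
wrist_force: [0.6, -0.0, -0.2]
width: 0.0516
finger_force: 0.0
```

{"api": "carry_out", "payload": {"commands": [[0, 0, 0.02, 0, 0, 0], [0, 0, 0.04, 0, 0, 0], [0, 0, 0.06, 0, 0, 0], [0, 0, 0.08, 0, 0, 0], [0, 0, 0.099, 0, 0, 0]]}}

```text
time: 9.15
tool_pos: [0.4696, 0.0309, 0.0258]
ee_rot: [-3.14, 0.0, 1.445]
wrist_force: [0.0, 0.4, 0.3]
width: 0.0519
finger_force: 0.0
```

{"api": "carry_out", "payload": {"commands": [[0, 0, 0, 0, 0, 0], [0, 0, 0, 0, 0, 0], [0, 0, 0, 0, 0, 0], [0, 0, 0, 0, 0, 0], [0, 0, 0, 0, 0, 0]], "jaw": 0.1}}

```text
time: 9.65
tool_pos: [0.4711, 0.0309, 0.0285]
ee_rot: [3.139, -0.0, 1.445]
wrist_force: [-0.2, 0.4, 1.0]
width: 0.0296
finger_force: 30.0
```

{"api": "carry_out", "payload": {"commands": [[0, 0, -0.025, 0, 0, 0], [0, 0, -0.055, 0, 0, 0], [0, 0, -0.085, 0, 0, 0], [0, 0, -0.115, 0, 0, 0], [0, 0, -0.14, 0, 0, 0]]}}

```text
time: 10.15
tool_pos: [0.4705, 0.0309, 0.1696]
ee_rot: [3.139, -0.0, 1.445]
wrist_force: [0.3, 0.3, -0.3]
width: 0.03
finger_force: 30.0
```

```bash
python3 - <<'E'
from bench import *
from h import *
o=get_obs();print(o["tool_pos"],o["ee_rot"],o["width"],o["wrist_force"])
go((.469,.031,.168),82.8,(.558,-.1545,.168),99.2)
go((.469,.031,.168),82.8,(.5575,-.154,.168),99.2)
s=snapshot("scene");P=cloud(s)
m=clean((np.hypot(P[...,0]-.557,P[...,1]+.154)<.075)&(P[...,2]>.074)&(P[...,2]<.086));print(rect(P[m][:,:2]))
E
```

```text
[0.47053749 0.03089479 0.16961334] [ 3.13943296e+00 -5.17503455e-05  1.44483393e+00] 0.029952303881567402 [ 0.27362175  0.2600518  -0.31244719]
shift [-0.1729  0.1115 -0.    ] rz -0.2862 dist 0.206
shift [-0.1724  0.111  -0.    ] rz -0.2862 dist 0.205
c=(556.3,-154.6) long 96.7 short 87.0 longdir 8.4deg
```

{"api": "carry_out", "payload": {"commands": [[-0.034, 0.022, 0, 0, 0, -0.057], [-0.069, 0.044, 0, 0, 0, -0.114], [-0.103, 0.067, 0, 0, 0, -0.172], [-0.138, 0.089, 0, 0, 0, -0.229], [-0.1725, 0.111, 0, 0, 0, -0.286]]}}

```text
time: 10.7
tool_pos: [0.5589, -0.1556, 0.1665]
ee_rot: [-3.141, -0.0, 1.733]
wrist_force: [0.5, 0.4, -0.9]
width: 0.0298
finger_force: 30.0
```

{"api": "carry_out", "payload": {"commands": [[0, 0, 0.012, 0, 0, 0], [0, 0, 0.024, 0, 0, 0], [0, 0, 0.036, 0, 0, 0], [0, 0, 0.044, 0, 0, 0], [0, 0, 0.044, 0, 0, 0]]}}

```text
time: 11.2
tool_pos: [0.5573, -0.1526, 0.1214]
ee_rot: [-3.138, -0.002, 1.732]
wrist_force: [-0.8, -0.4, -1.5]
width: 0.0302
finger_force: 30.0
```

```bash
python3 - <<'E'
from bench import *
from h import *
o=get_obs();print(o["tool_pos"],o["ee_rot"])
s=snapshot("scene");t=snapshot("top")
f=lambda I,u,v:cv2.resize(I[v-36:v+36,u-48:u+48,::-1],(400,300),interpolation=cv2.INTER_CUBIC)
cv2.imwrite("pics/b1.png",np.hstack([f(s["img"],245,158),f(t["img"],342,204)]))
P=cloud(s);I=s["img"].astype(int)
m=(I[...,1]-I[...,0]>40)&(np.hypot(P[...,0]-.557,P[...,1]+.154)<.06)&(P[...,2]>.14)&(P[...,2]<.175);print(rect(P[m][:,:2]),np.nanpercentile(P[m][:,2],[5,50,95]))
m=clean((np.hypot(P[...,0]-.557,P[...,1]+.154)<.075)&(P[...,2]>.074)&(P[...,2]<.086));print(rect(P[m][:,:2]))
E
```

```text
[ 0.55726439 -0.15264654  0.12136768] [-3.13834503e+00 -1.90427228e-03  1.73217662e+00]
c=(553.0,-142.7) long 50.6 short 34.7 longdir 81.1deg [0.14218302 0.15607606 0.16077505]
c=(556.7,-155.1) long 96.4 short 88.4 longdir 8.2deg
```

View pics/b1.png

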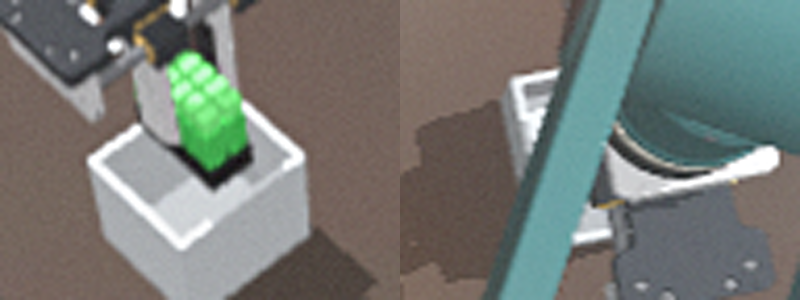

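The left crop shows the cassette held level over the box opening at (210,130), its dark foot just above the rim. I'll check the end clearance in numbers.

```bash
python3 - <<'E'
from bench import *
from h import *
s=snapshot("scene");P=cloud(s);I=s["img"].astype(int);a=np.radians(9)
L=(P[...,:2]-[.5575,-.1542])@np.array([[np.cos(a),-np.sin(a)],[np.sin(a),np.cos(a)]])
g=(I[...,1]-I[...,0]>40)&(np.abs(L).max(-1)<.05)&(P[...,2]>.10)&(P[...,2]<.17)
print("cass x",np.percentile(L[g][:,0],[2,98]),"y",np.percentile(L[g][:,1],[2,50,98]))
e=g&(P[...,2]<.145);print("end face n",e.sum(),"y",np.percentile(L[e][:,1],[25,50,75]),"x",np.percentile(L[e][:,0],[5,95]))
r=(P[...,2]>.076)&(P[...,2]<.084)&(np.abs(L).max(-1)<.055)
for k,i,sg in(("+x",0,1),("-x",0,-1),("+y",1,1),("-y",1,-1)):
    q=L[r&(np.abs(L[...,1-i])<.03)&(sg*L[...,i]>.03)][:,i];print(k,len(q),np.percentile(q,[5,50,95]).round(4) if len(q) else "")
E
```

```text
cass x [-0.01350658  0.01451908] y [-0.01099991  0.02319352  0.03366393]
end face n 132 y [0.02404872 0.03077499 0.03221682] x [-0.01131414  0.01451862]
+x 49 [0.0421 0.0447 0.0463]
-x 35 [-0.0485 -0.0456 -0.0435]
+y 56 [0.0378 0.0403 0.0424]
-y 19 [-0.0425 -0.0387 -0.0374]
```

{"api": "carry_out", "payload": {"commands": [[0, 0, 0.01, 0, 0, 0], [0, 0, 0.02, 0, 0, 0], [0, 0, 0.03, 0, 0, 0], [0, 0, 0.04, 0, 0, 0], [0, 0, 0.045, 0, 0, 0]]}}

```text
time: 11.85
tool_pos: [0.5577, -0.1539, 0.0764]
ee_rot: [-3.139, -0.001, 1.731]
wrist_force: [0.6, 0.3, -2.0]
width: 0.03
finger_force: 30.0
```

{"api": "carry_out", "payload": {"commands": [[0, 0, 0.01, 0, 0, 0], [0, 0, 0.02, 0, 0, 0], [0, 0, 0.03, 0, 0, 0], [0, 0, 0.04, 0, 0, 0], [0, 0, 0.045, 0, 0, 0]]}}

```text
time: 12.35
tool_pos: [0.5579, -0.1539, 0.0319]
ee_rot: [-3.14, -0.001, 1.731]
wrist_force: [0.4, 0.6, -1.5]
width: 0.03
finger_force: 30.0
```

{"api": "carry_out", "payload": {"commands": [[0, 0, 0.001, 0, 0, 0], [0, 0, 0.002, 0, 0, 0], [0, 0, 0.003, 0, 0, 0], [0, 0, 0.003, 0, 0, 0], [0, 0, 0.003, 0, 0, 0]]}}

```text
time: 12.85
tool_pos: [0.5589, -0.1543, 0.0309]
ee_rot: [3.141, 0.0, 1.731]
wrist_force: [0.2, -0.1, -1.1]
width: 0.0299
finger_force: 30.0
```

{"api": "carry_out", "payload": {"commands": [[0, 0, 0.001, 0, 0, 0], [0, 0, 0.002, 0, 0, 0], [0, 0, 0.002, 0, 0, 0], [0, 0, 0.002, 0, 0, 0], [0, 0, 0.002, 0, 0, 0]]}}

```text
time: 13.35
tool_pos: [0.559, -0.1544, 0.0295]
ee_rot: [3.141, 0.001, 1.731]
wrist_force: [-2.0, 0.8, 5.8]
width: 0.0299
finger_force: 30.0
```

{"api": "carry_out", "payload": {"commands": [[0, 0, 0, 0, 0, 0], [0, 0, 0, 0, 0, 0], [0, 0, 0, 0, 0, 0], [0, 0, 0, 0, 0, 0], [0, 0, 0, 0, 0, 0]], "jaw": 0.5}}

```text
time: 13.85
tool_pos: [0.5586, -0.1541, 0.0282]
ee_rot: [-3.141, -0.0, 1.731]
wrist_force: [-0.1, -1.3, 0.3]
width: 0.0471
finger_force: 0.0
```

{"api": "carry_out", "payload": {"commands": [[0, 0, -0.02, 0, 0, 0], [0, 0, -0.05, 0, 0, 0], [0, 0, -0.08, 0, 0, 0], [0, 0, -0.11, 0, 0, 0], [0, 0, -0.14, 0, 0, 0]]}}

```text
time: 14.35
tool_pos: [0.5585, -0.1541, 0.1696]
ee_rot: [-3.142, 0.0, 1.731]
wrist_force: [1.2, 0.2, -0.3]
width: 0.047
finger_force: 0.0
```

```bash
python3 - <<'E'
from h import *
go((.5577,-.1542,.169),99.2,(.5187,-.346,.169),65.4)
E
```

```text
shift [-0.1831 -0.0692 -0.    ] rz 0.5899 dist 0.196
```

{"api": "carry_out", "payload": {"commands": [[-0.037, -0.014, 0, 0, 0, 0.118], [-0.073, -0.028, 0, 0, 0, 0.236], [-0.11, -0.042, 0, 0, 0, 0.354], [-0.146, -0.055, 0, 0, 0, 0.472], [-0.183, -0.069, 0, 0, 0, 0.59]]}}

```text
time: 14.85
tool_pos: [0.5193, -0.3471, 0.1684]
ee_rot: [3.141, -0.0, 1.136]
wrist_force: [0.8, 0.1, 0.5]
width: 0.0469
finger_force: 0.0
```

{"api": "carry_out", "payload": {"commands": [[0, 0, 0.025, 0, 0, 0], [0, 0, 0.05, 0, 0, 0], [0, 0, 0.08, 0, 0, 0], [0, 0, 0.1, 0, 0, 0], [0, 0, 0.11, 0, 0, 0]]}}

```text
time: 15.35
tool_pos: [0.5184, -0.3449, 0.0555]
ee_rot: [-3.137, -0.001, 1.141]
wrist_force: [-0.3, 0.1, -0.4]
width: 0.0473
finger_force: 0.0
```

```bash
python3 - <<'E'
from bench import *
from h import *
o=get_obs();print(o["tool_pos"],o["ee_rot"],o["width"])
s=snapshot("scene");t=snapshot("top");np.savez("scene2.npz",**s);np.savez("top2.npz",**t)
f=lambda I,u,v:cv2.resize(I[v-36:v+36,u-48:u+48,::-1],(400,300),interpolation=cv2.INTER_CUBIC)
cv2.imwrite("pics/l1.png",np.vstack([np.hstack([f(s["img"],225,118),f(t["img"],420,219)]),np.hstack([f(s["img"],245,158),f(t["img"],342,204)])]))
for n,s in(("s",s),("t",t)):
    P=cloud(s);I=s["img"].astype(int);g=(I[...,1]-I[...,0]>40)&(np.hypot(P[...,0]-.5577,P[...,1]+.154)<.05)&(P[...,2]<.09)
    Q=P[g&(P[...,2]>.05)]
    if len(Q)>9:print(n,"cass",len(Q),rect(Q[:,:2]),np.percentile(Q[:,2],[50,95]))
    m=clean((np.hypot(P[...,0]-.557,P[...,1]+.154)<.075)&(P[...,2]>.074)&(P[...,2]<.086));print("rim",rect(P[m][:,:2]))
E
```

```text
[ 0.51837554 -0.34491187  0.05551022] [-3.13715810e+00 -1.03311719e-03  1.14064647e+00] 0.04728971304302686
s cass 266 c=(562.4,-150.0) long 72.3 short 38.3 longdir -84.0deg [0.06530421 0.06898323]
rim c=(556.5,-154.2) long 95.8 short 87.3 longdir 9.3deg
t cass 303 c=(558.1,-150.6) long 69.2 short 28.5 longdir -80.9deg [0.06384301 0.06714724]
rim c=(558.0,-154.6) long 94.1 short 84.6 longdir 9.2deg
```

View pics/l1.png

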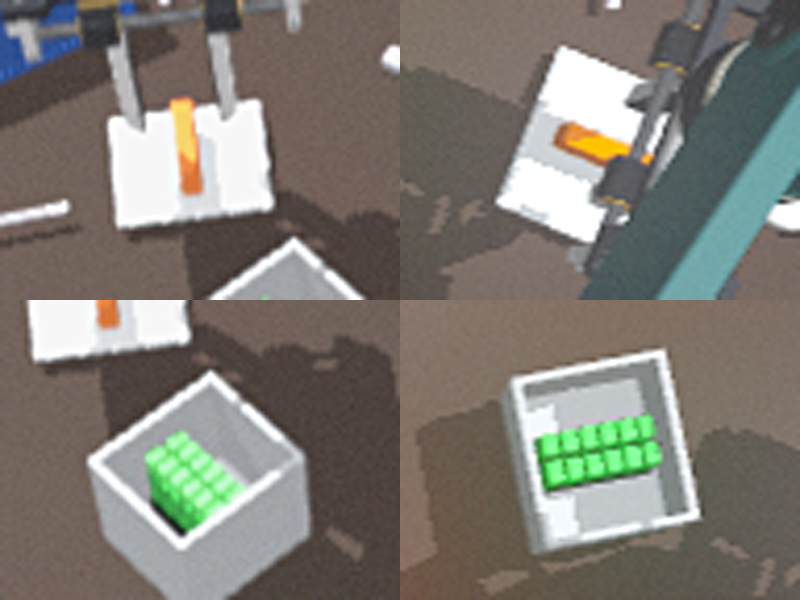

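The cassette stands upright in the box (lower crops), which has not shifted. The fingers straddle the lid's orange handle (185,145 in the upper-left crop).

{"api": "carry_out", "payload": {"commands": [[0, 0, 0.01, 0, 0, 0], [0, 0, 0.02, 0, 0, 0], [0, 0, 0.03, 0, 0, 0], [0, 0, 0.039, 0, 0, 0], [0, 0, 0.039, 0, 0, 0]]}}

```text
time: 15.95
tool_pos: [0.5186, -0.345, 0.0174]
ee_rot: [-3.138, -0.001, 1.141]
wrist_force: [-1.0, -1.0, -1.4]
width: 0.0471
finger_force: 0.0
```

{"api": "carry_out", "payload": {"commands": [[0, 0, 0, 0, 0, 0], [0, 0, 0, 0, 0, 0], [0, 0, 0, 0, 0, 0], [0, 0, 0, 0, 0, 0], [0, 0, 0, 0, 0, 0]], "jaw": 0}}

```text
time: 16.45
tool_pos: [0.5198, -0.346, 0.02]
ee_rot: [3.141, 0.0, 1.141]
wrist_force: [0.1, -0.4, 1.3]
width: 0.0136
finger_force: 30.0
```

{"api": "carry_out", "payload": {"commands": [[0, 0, -0.015, 0, 0, 0], [0, 0, -0.045, 0, 0, 0], [0, 0, -0.08, 0, 0, 0], [0, 0, -0.115, 0, 0, 0], [0, 0, -0.145, 0, 0, 0]]}}

```text
time: 16.95
tool_pos: [0.52, -0.346, 0.1678]
ee_rot: [3.139, 0.001, 1.141]
wrist_force: [0.7, 0.4, -1.1]
width: 0.0137
finger_force: 30.0
```

```bash
python3 - <<'E'
from bench import *
from h import *
o=get_obs();print(o["tool_pos"],o["ee_rot"],o["width"],o["wrist_force"])
s=snapshot("scene");np.savez("scene3.npz",**s);P=cloud(s)
print(s["R"][0,:2])
m=(np.hypot(P[...,0]-.519,P[...,1]+.346)<.08)&(P[...,2]>.145)&(P[...,2]<.172)&(s["img"].min(-1)>150);m=clean(m)
Q=P[m];c=Q.mean(0);n=np.linalg.svd(Q-c)[2][2];print(len(Q),rect(Q[:,:2]),np.percentile(Q[:,2],[5,50,95]),n)
uv=np.argwhere(m)[:,::-1];print(rect(ray(s,uv,c[2])[:,:2]))
go((.5188,-.3456,.165),65.4,(.5577,-.1542,.165),99.2)
E
```

```text
[ 0.51996262 -0.34601541  0.16777721] [3.13906681e+00 6.60398866e-04 1.14083597e+00] 0.013711227537929534 [ 0.66208887  0.37683747 -1.10932589]
[-0.83748817  0.54625789]
865 c=(518.2,-347.7) long 99.8 short 97.1 longdir -25.0deg [0.15869304 0.16164066 0.16435442] [-0.00192274  0.00741673  0.99997065]
c=(519.1,-345.8) long 100.0 short 93.6 longdir -24.8deg
shift [ 0.1902 -0.0443 -0.    ] rz -0.5899 dist 0.195
```

{"api": "carry_out", "payload": {"commands": [[0.038, -0.009, 0, 0, 0, -0.118], [0.076, -0.018, 0, 0, 0, -0.236], [0.114, -0.027, 0, 0, 0, -0.354], [0.152, -0.035, 0, 0, 0, -0.472], [0.19, -0.044, 0, 0, 0, -0.59]]}}

```text
time: 17.5
tool_pos: [0.5589, -0.1533, 0.1645]
ee_rot: [3.141, 0.0, 1.735]
wrist_force: [0.4, -0.3, -1.5]
width: 0.0137
finger_force: 30.0
```

{"api": "carry_out", "payload": {"commands": [[0, 0, 0.01, 0, 0, 0], [0, 0, 0.02, 0, 0, 0], [0, 0, 0.03, 0, 0, 0], [0, 0, 0.04, 0, 0, 0], [0, 0, 0.04, 0, 0, 0]]}}

```text
time: 18.0
tool_pos: [0.5573, -0.1555, 0.1216]
ee_rot: [-3.137, -0.002, 1.729]
wrist_force: [-0.6, 1.1, -1.6]
width: 0.0139
finger_force: 30.0
```

```bash
python3 - <<'E'
from bench import *
from h import *
o=get_obs();print(o["tool_pos"],o["ee_rot"],o["width"],o["wrist_force"])
for n in("scene","top"):
    s=snapshot(n);P=cloud(s)
    D=np.hypot(P[...,0]-.5577,P[...,1]+.1542)<.08
    m=clean(D&(P[...,2]>.112)&(P[...,2]<.127)&(s["img"].min(-1)>140));uv=np.argwhere(m)[:,::-1]
    Q=P[m];print(n,len(Q),rect(Q[:,:2]),np.median(Q[:,2]),np.linalg.svd(Q-Q.mean(0))[2][2],rect(ray(s,uv,.1205)[:,:2]))
E
```

```text
[ 0.55726184 -0.15547533  0.12161502] [-3.13728555e+00 -2.22837695e-03  1.72861809e+00] 0.013901159377406847 [-0.616202    1.13067282 -1.6238768 ]
scene 910 c=(556.6,-156.2) long 100.8 short 90.9 longdir 9.4deg 0.11556947134862795 [-4.92849259e-03 -9.63127586e-04 -9.99987391e-01] c=(558.3,-152.4) long 100.6 short 90.7 longdir 8.6deg
top 151 c=(579.0,-120.7) long 47.5 short 24.6 longdir 9.4deg 0.1147023686825007 [ 0.01086067  0.07845296 -0.99685866] c=(578.1,-120.2) long 47.1 short 24.6 longdir 9.0deg
```

{"api": "carry_out", "payload": {"commands": [[0.001, 0, 0.005, 0, 0, 0], [0.001, 0, 0.01, 0, 0, 0], [0.001, 0, 0.014, 0, 0, 0], [0.001, 0, 0.018, 0, 0, 0], [0.001, 0, 0.018, 0, 0, 0]]}}

```text
time: 18.6
tool_pos: [0.5583, -0.1536, 0.1055]
ee_rot: [-3.14, -0.001, 1.731]
wrist_force: [-0.5, 0.1, -1.0]
width: 0.0136
finger_force: 30.0
```

{"api": "carry_out", "payload": {"commands": [[0, 0, 0.002, 0, 0, 0], [0, 0, 0.004, 0, 0, 0], [0, 0, 0.006, 0, 0, 0], [0, 0, 0.007, 0, 0, 0], [0, 0, 0.007, 0, 0, 0]]}}

```text
time: 19.1
tool_pos: [0.5586, -0.1537, 0.0992]
ee_rot: [-3.141, -0.0, 1.731]
wrist_force: [-0.0, 0.3, -1.4]
width: 0.0137
finger_force: 30.0
```

{"api": "carry_out", "payload": {"commands": [[0, 0, 0.001, 0, 0, 0], [0, 0, 0.002, 0, 0, 0], [0, 0, 0.003, 0, 0, 0], [0, 0, 0.004, 0, 0, 0], [0, 0, 0.004, 0, 0, 0]]}}

```text
time: 19.6
tool_pos: [0.5586, -0.1537, 0.0952]
ee_rot: [-3.141, -0.0, 1.731]
wrist_force: [-0.8, 0.2, -1.2]
width: 0.0134
finger_force: 30.0
```

{"api": "carry_out", "payload": {"commands": [[0, 0, 0.001, 0, 0, 0], [0, 0, 0.002, 0, 0, 0], [0, 0, 0.002, 0, 0, 0], [0, 0, 0.002, 0, 0, 0], [0, 0, 0.002, 0, 0, 0]]}}

```text
time: 20.1
tool_pos: [0.5588, -0.1538, 0.0935]
ee_rot: [3.142, 0.0, 1.731]
wrist_force: [-0.5, 0.3, -1.6]
width: 0.0135
finger_force: 30.0
```

{"api": "carry_out", "payload": {"commands": [[0, 0, 0.001, 0, 0, 0], [0, 0, 0.001, 0, 0, 0], [0, 0, 0.002, 0, 0, 0], [0, 0, 0.002, 0, 0, 0], [0, 0, 0.002, 0, 0, 0]]}}

```text
time: 20.6
tool_pos: [0.5589, -0.1538, 0.0919]
ee_rot: [3.141, 0.0, 1.731]
wrist_force: [-0.7, 0.5, 1.5]
width: 0.0142
finger_force: 30.0
```

{"api": "carry_out", "payload": {"commands": [[0, 0, 0.001, 0, 0, 0], [0, 0, 0.001, 0, 0, 0], [0, 0, 0.001, 0, 0, 0], [0, 0, 0.001, 0, 0, 0], [0, 0, 0.001, 0, 0, 0]]}}

```text
time: 21.1
tool_pos: [0.5589, -0.1539, 0.0919]
ee_rot: [3.141, 0.001, 1.731]
wrist_force: [-1.5, 1.0, 5.6]
width: 0.014
finger_force: 30.0
```

{"api": "carry_out", "payload": {"commands": [[0, 0, 0, 0, 0, 0], [0, 0, 0, 0, 0, 0], [0, 0, 0, 0, 0, 0], [0, 0, 0, 0, 0, 0], [0, 0, 0, 0, 0, 0]], "jaw": 0.5}}

```text
time: 21.6
tool_pos: [0.5587, -0.1538, 0.0902]
ee_rot: [-3.141, -0.0, 1.731]
wrist_force: [-0.8, 0.1, 0.1]
width: 0.0467
finger_force: 0.0
```

{"api": "carry_out", "payload": {"commands": [[0, 0, -0.02, 0, 0, 0], [0, 0, -0.05, 0, 0, 0], [0, 0, -0.08, 0, 0, 0], [0, 0, -0.1, 0, 0, 0], [0, 0, -0.12, 0, 0, 0]]}}

```text
time: 22.1
tool_pos: [0.5589, -0.1538, 0.2118]
ee_rot: [3.141, 0.001, 1.731]
wrist_force: [0.1, 0.2, -0.2]
width: 0.0467
finger_force: 0.0
```

{"api": "carry_out", "payload": {"commands": [[-0.04, 0, 0, 0, 0, 0], [-0.08, 0, 0, 0, 0, 0], [-0.12, 0, 0, 0, 0, 0], [-0.16, 0, 0, 0, 0, 0], [-0.2, 0, 0, 0, 0, 0]]}}

```text
time: 22.6
tool_pos: [0.5907, -0.3528, 0.2103]
ee_rot: [3.142, -0.0, 1.731]
wrist_force: [-0.3, -0.5, -0.1]
width: 0.0472
finger_force: 0.0
```

```bash
python3 - <<'E'
from bench import *
from h import *
o=get_obs();print(o["tool_pos"],o["wrist_force"])
for n in("scene","top"):
    s=snapshot(n);P=cloud(s);cv2.imwrite(f"pics/{n}9.png",s["img"][:,:,::-1])
    D=np.hypot(P[...,0]-.5577,P[...,1]+.1542)<.08
    m=clean(D&(P[...,2]>.079)&(P[...,2]<.092)&(s["img"].min(-1)>130));uv=np.argwhere(m)[:,::-1]
    Q=P[m];print(n,len(Q),rect(Q[:,:2]),np.median(Q[:,2]),np.linalg.svd(Q-Q.mean(0))[2][2],rect(ray(s,uv,.085)[:,:2]))
E
```

```text
[ 0.59072842 -0.35276557  0.21030351] [-0.25802694 -0.46565153 -0.05131197]
scene 1085 c=(558.2,-155.0) long 101.9 short 92.3 longdir 9.2deg 0.08586436693377861 [-6.24451697e-04 -1.71669060e-03 -9.99998332e-01] c=(558.0,-154.3) long 101.0 short 92.8 longdir 9.1deg
top 1584 c=(559.3,-155.2) long 100.0 short 89.9 longdir 9.0deg 0.08366771259245492 [-5.92193312e-04 -1.29458950e-04 -9.99999816e-01] c=(559.2,-155.0) long 99.8 short 89.8 longdir 9.1deg
```

View pics/scene9.png

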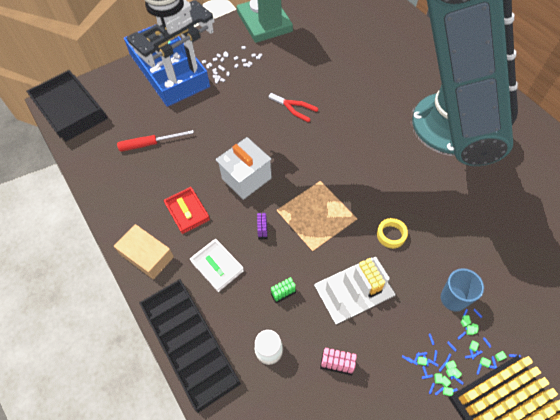

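The lid sits level on the box at (245,165). Its plate top measures 0.0837–0.0859 m (two views) against 0.085 expected. Amber and all the bystanders are where they were, and the arm is clear.

```bash
python3 -c "
from bench import *
print(close_job())"
```

```text
the job is handed in; nothing more can be done
None
```

The green cassette was set down on the mat, regripped by its long sides and stood in the box, the lid is on and measures level and home, nothing else visibly moved, and the job is handed in (no verdict was returned).

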